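# Clip the snap hook onto the lamp's eye bolt

## Robot

A 6-joint arm with a two-finger parallel gripper is mounted at the origin on the work surface. World frame = base frame: x ahead of the robot, y to its left, z up, the work surface at z = 0. Lengths are in m, angles in degrees, forces in N, time in s.
With the tool pointing down it reaches from about 0.25 to 0.775 m from the base axis. Payload 4 kg.
Tool frame: the origin (TCP) lies at the very end of the fingers, on their centre line; the grasp point (between the pads) lies 19 mm behind it; y points along the fingers, x is the direction in which the jaws open and shut, and the axes are right-handed (so a half turn about y gives the same grasp; the last joint's range is limited). The gripper opens to 85 mm and grips with 20 to 120 N. Pads are 22 mm wide; open, the fingers measure 114 mm over their backs; the gripper's body (76 mm by 85 mm) begins 54 mm behind the grasp point. The pads swing forward as they close: fully open they stand 13 mm farther back than shut.
Start: joints at [-74.089, 4.996, 78.535, -0, 96.463, -5.907], TCP at [0.204, -0.511, 0.231] pointing down, gripper open.
Joint ranges: [-177.83, 177.83], [-43.37, 116.18], [15.69, 146.23], [-61.86, 241.86], [9.47, 152.12], [-147.06, 147.06]. Speed limits (degrees/s): [159.86, 159.86, 180, 180, 180, 180].

## Interface

Orientations are given as a 3x3 rotation matrix whose columns are the frame's x, y, z axes.
In Python, from station import manip, optics gives the robot as it stands. The module is installed in compiled form; this text tells all that it offers.
- The arm moves only by the tool step_arm, never from a script. Its argument "steps" is a list that holds one entry, the list of rows, each a list of 6 numbers: the shift along the tool's x, y, z normalised to -1 to 1, where 1 is 2 cm, then the turn, a rotation vector about the tool's x, y, z normalised to -1 to 1, where 1 is 2 pi rad. A call has 1 to 12 rows; each row shifts and turns the commanded pose from where the row before left it, along the tool's axes as they then stand; what a row does not reach is not made up. A row lasts 1/10 s, in which the tool goes at most 50 mm and 8.59 degrees, less where a joint would pass 70% of its speed; a pose out of reach is approached as far as the arm can. A call with a number of a shift or a turn outside -1 to 1 is refused whole. A call with a gripper value outside its range is refused whole. "hand" is the opening, from -1 (shut) to 1 (fully open), set as the call begins (left out, the last holds). The fingers move at their own pace and stop on an object; the grip force is fixed at half the most. Time passes only in rows, so rows that do not move let the fingers close. It gives the time, the measured TCP pose, the force and the opening at its end, in the units of the state.
- manip.get_state(): the state, without advancing time (a new reading comes with each control period).
- optics.grab_frame(name): name is "scene" or "top" or "wrist"; returns the picture (384x512x3 uint8, red, green, blue); there is no depth.
- optics.camera_info(name): a dict with "intrinsics" (3x3 intrinsics, pixels), "camera_from_world" (4x4, takes a point from world to camera coordinates); the wrist camera has in their place "hand_eye" (4x4, takes a point from camera to tool coordinates, whose origin is the TCP and whose axes are the tool frame's). Camera axes: x right, y down, z forward; pixel columns grow to the right and rows downward; lengths in m; the calibration is good to about 2 mm. A picture is of the moment at which its call begins: read the wrist's pose just before it. camera_info takes no time and is no camera call.
- manip.finish_job(): hands the job in, once; it reports no verdict.
The state is a dict: "clock": time; "q": joint angles; "joint_velocities": joint speeds; "joint_torque": joint torques, N m; "ee_pos": TCP position; "orientation": TCP orientation; "contact_force": force on the tool from outside, world axes, zero at the start; "torque": the same for the moment, N m; "opening": finger opening in m.
Only numpy, scipy, OpenCV 4.12 (cv2) and the standard library are available. Lean on these libraries where they do the work, as an engineer would, in place of code of your own. Each camera call takes 0.05 s, during which the arm holds its last target.

## Task

Take the orange-backed snap hook out of the slotted rack and, gate downwards, press it onto the top of the lamp's eye bolt until the gate swings in, then draw the hook along so that the eye slides in behind the hook's nose and the gate snaps shut. Eye bolts are screwed in to different heights, so feel for it and never ram the lamp. Give the clipped hook a light upward tug, nose against the eye, to prove that it holds, then let go and leave it hanging on the eye, with everything else left where it was.

Things in the scene. Friction and masses are not known exactly. Their poses are not given: they have to be found in the camera images.
- hook: Steel snap hook with an orange-coated back, 77 mm long, 8 mm thick, 32 mm from back to gate, 0.1 kg; upright in a rack slot, gate down. Origin on the gate's centreline at mid-length, 3 mm above its underside, 15 mm above the bench at first. x along the hook to its nose, y through its thickness, z from gate to spine. Its inside is clear from z = 3 to 17.5 mm and x = -30 to 30 mm.
- hook_grip (a point): Middle of the hook's straight spine (z = 23.5 mm in the hook's frame; same axes): a flat bar 58 mm long, 8 mm thick, from z = 17.5 to 29.5 mm. Grip it across y with the fingertips not below z = 18 mm. In the rack its lower edge is 6.5 mm above the block.
- hook_gate (a joint): Orange sprung gate, a strip 6.6 mm wide and 3.5 mm thick on z = 0 that closes the mouth; hinged at x = -20 mm, free end at x = 14 mm beside the nose. 0 = shut; it swings only inwards, to a hard stop against the spine at 0.52 rad, and shuts itself. Pressed near its free end it yields at about 4 N, 7 N at the stop.
- hook_press (a point): Point x = 7.5, z = 0 mm of the hook, on the gate just short of the nose: press the eye's bar in here. The gate reaches its stop with the bar's centre at about z = 9 mm; above z = 7 mm the bar clears the nose and can slide along x, and the gate drops shut behind it once it is past about x = 19 mm.
- hook_nose: The hook's nose, part of the hook: the fixed lip, 6 mm high, on z = 0 from x = 15 to 29 mm of the hook, rounded at the tip, with the lower corner of the hook's rounded end, behind which the eye is caught. Origin at x = 18 mm; same axes as the hook.
- hook_bight (a point): Point inside the hook behind the nose where the eye's bar sits when clipped (x = 24, z = 8 mm in the hook's frame).
- rack: Grey plastic block 112 x 230 x 26 mm, fixed, origin at the centre of its underside. Three slots 90 mm long (along its x), 9.5 mm wide and 14 mm deep at y = -75, 0 and +75 mm; the hook stands in any one of them, nose towards +x, two closed screw links in the others.
- lamp: LED lamp: finned black heat sink 84 mm across on a white collar, clamped lens down in an aluminium fixture 150 x 150 mm, all fixed. Origin at the centre of the fixture's underside; the top plate is 110 mm above it. An eye bolt with a brass lock nut stands in the plate's middle.
- lamp_top (a point): Centre of the lamp's top plate, same axes as the lamp. The eye: a rigid steel ring of 8 mm round bar, 24 mm inside, 40 mm outside, upright in the lamp's y-z plane. The top of the ring runs along the lamp's y, so the hook must come with its x along the lamp's x, either way round.
- lamp_eye (a point): Point of the lamp on the eye bolt's axis, 53 mm above the top plate: the mean height of the centre of the bar at the top of the ring. The true bar centre stands anywhere up to 12 mm above or below it, by how far the bolt is screwed in; this is not measured.
- eye_middle (a point): Point of the lamp 16 mm below lamp_eye: the mean place of the middle of the eye bolt's ring; the true one stands up to 12 mm higher or lower.
- link_a: Closed oval screw link with a brass sleeve, 77 x 36 x 8 mm, upright in a rack slot. Leave alone.
- link_b: The same with a dark sleeve. Leave alone.
- controller_0: Black controller box 55 x 105 x 26 mm with green terminals, loose on the bench; origin under its centre. Leave alone.
- controller_1: A second such controller. Leave alone.
- driver: White LED driver 45 x 190 x 30 mm, loose; origin under its centre. Leave alone.
- psu: Aluminium power supply 100 x 200 x 42 mm, loose; origin under its centre. Leave alone.
- module: Finned black lamp module without an eye, 112 mm across, 97 mm high, loose; origin under its centre. Leave alone.
- screwdriver: Screwdriver with an orange handle lying on the bench. Leave alone.

How it is judged:
By the outcome, as a careful person would: the job done as asked, in the order asked, and still so for the second after the job is handed in, with the robot touching nothing.
It also fails if it takes over 54 s, if anything falls off the work surface, if the arm or the gripper's body presses on something with over 40 N, if the wrist force passes 120 N, or if a joint passes its speed limit or range.

## Working session

There is one attempt and no reset: what is moved stays moved. The work goes in short steps, Python scripts to look and compute and a tool call to move; the robot and the scene stay as the last step left them, time stands still between calls to the robot, and variables do not carry over. Pictures are saved under pics/ and viewed, and the job is handed in when it is done.

Besides the shell and the picture viewer there is one more tool, called as name(argument=value, ...), one argument or row to a line, values as JSON. step_arm: Moves the arm, as the interface text tells. Scaled input: -1 to 1 covers 2 cm each way for a shift and 2 pi rad each way for a turn. Its arguments: {"type":"object","properties":{"steps":{"type":"array"},"hand":{"type":"number"}},"required":["steps"]}

```bash
mkdir -p pics; python3 - <<'E'
from station import manip, optics
import cv2, json, numpy as np
s=manip.get_state(); print(s)
for n in ("scene","top","wrist"):
    f=optics.grab_frame(n); cv2.imwrite(f"pics/{n}0.png",f[:,:,::-1])
    print(n,{k:np.round(v,4).tolist() for k,v in optics.camera_info(n).items()})
E
```

```text
{'clock': 0.0, 'q': array([-7.40890290e+01,  5.03942282e+00,  7.86247427e+01,  1.40985361e-04,
        9.64641111e+01, -5.90744128e+00]), 'joint_velocities': array([ 0.02189547,  0.02860365,  0.07979826, -0.03753043, -0.02696033,
       -0.10772317]), 'joint_torque': array([-3.62494966e-04, -3.51869702e+01, -3.13271284e+01, -1.38885066e-04,
        1.07534474e-02,  1.05684234e-05]), 'ee_pos': array([ 0.20427189, -0.51011703,  0.23013616]), 'orientation': array([[ 3.71665765e-01, -6.11413718e-04,  9.28366407e-01],
       [-9.28363938e-01,  2.15374446e-03,  3.71666195e-01],
       [-2.22670581e-03, -9.99997494e-01,  2.32858633e-04]]), 'contact_force': array([-0.08574917, -0.21343033, -0.24959172]), 'torque': array([-0.03184095,  0.04359495, -0.04134658]), 'opening': 0.08536263678055432}
scene {'intrinsics': [[367.3297, 0.0, 259.9462], [0.0, 367.3297, 187.6143], [0.0, 0.0, 1.0]], 'camera_from_world': [[0.5456, 0.838, 0.0081, -0.415], [0.6009, -0.3844, -0.7008, -0.2218], [-0.5842, 0.3872, -0.7133, 1.4016], [0.0, 0.0, 0.0, 1.0]]}
top {'intrinsics': [[492.1778, 0.0, 253.8508], [0.0, 492.1778, 194.2728], [0.0, 0.0, 1.0]], 'camera_from_world': [[0.0167, -0.9998, 0.0084, 0.1139], [-0.991, -0.0176, -0.1329, 0.5893], [0.133, -0.0061, -0.9911, 1.4121], [0.0, 0.0, 0.0, 1.0]]}
wrist {'intrinsics': [[314.0955, 0.0, 256.1391], [0.0, 314.0955, 191.0098], [0.0, 0.0, 1.0]], 'hand_eye': [[1.0, -0.0002, 0.0009, 0.0006], [-0.001, -0.2759, 0.9612, -0.1434], [0.0001, -0.9612, -0.2759, 0.0707], [0.0, 0.0, 0.0, 1.0]]}
```

View pics/scene0.png

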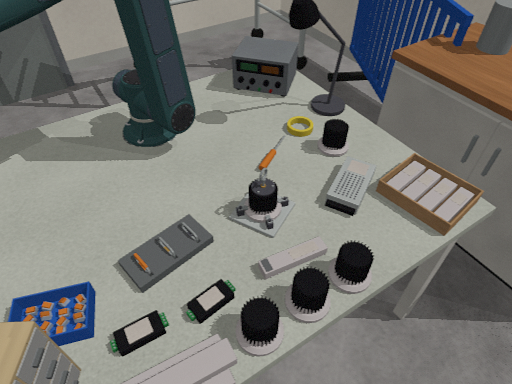

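View pics/top0.png

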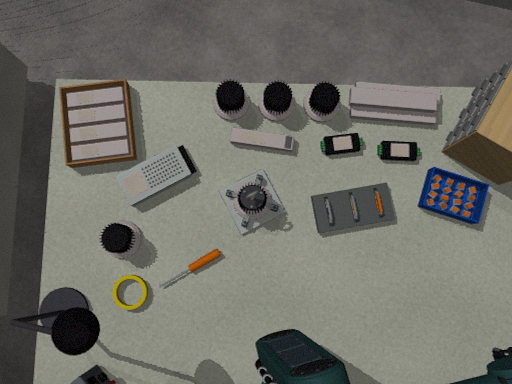

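View pics/wrist0.png

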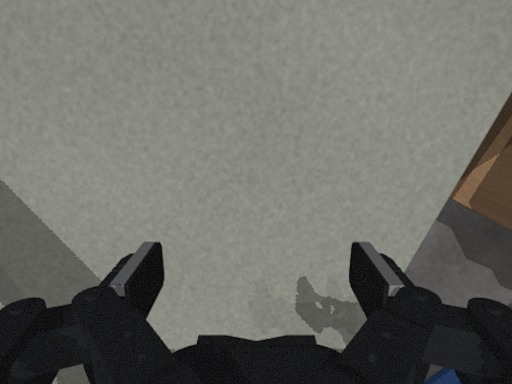

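```bash
cat > h.py <<'E'
import numpy as np, cv2
from station import manip, optics
def cam(name,state=None):
    ci=optics.camera_info(name); K=np.array(ci["intrinsics"])
    if name=="wrist":
        s=state; T=np.eye(4); T[:3,:3]=s["orientation"]; T[:3,3]=s["ee_pos"]
        W=T@np.array(ci["hand_eye"])
    else: W=np.linalg.inv(np.array(ci["camera_from_world"]))
    return K,W
def plane(KW,uv,z):
    K,W=KW; d=W[:3,:3]@np.linalg.inv(K)@np.array([uv[0],uv[1],1.]); o=W[:3,3]
    return o+d*(z-o[2])/d[2]
def proj(KW,p):
    K,W=KW; c=np.linalg.inv(W)@np.append(p,1); c=K@c[:3]; return c[:2]/c[2]
def ray(KW,uv):
    K,W=KW; d=W[:3,:3]@np.linalg.inv(K)@np.array([uv[0],uv[1],1.]); return W[:3,3],d/np.linalg.norm(d)
E
python3 - <<'E'
from h import *
t=cv2.imread("pics/top0.png")
for n,(x0,x1,y0,y1) in {"rackt":(300,410,170,245),"lampt":(205,300,160,245)}.items():
    cv2.imwrite(f"pics/{n}.png",cv2.resize(t[y0:y1,x0:x1],None,fx=7,fy=7,interpolation=cv2.INTER_CUBIC))
hsv=cv2.cvtColor(t,cv2.COLOR_BGR2HSV)
m=cv2.inRange(hsv,(5,150,120),(22,255,255)); m[:,:360]=0;m[:,400:]=0
ys,xs=np.nonzero(m); print(len(xs),xs.mean(),ys.mean(),ys.min(),ys.max())
KW=cam("top")
r=cv2.minAreaRect(np.c_[xs,ys].astype(np.float32)); print(r)
print(plane(KW,(xs.mean(),ys.mean()),0.043))
for uv in [(378,186),(380.5,216)]: print(plane(KW,uv,.043))
g=cv2.cvtColor(t,cv2.COLOR_BGR2GRAY); 
gm=((g<125)&(g>50)&(hsv[:,:,1]<60)).astype(np.uint8); print(g[210,340],g[240,340])
E
```

```text
61 378.5245901639344 202.44262295081967 193 211
((378.07806396484375, 202.19754028320312), (18.438562393188477, 4.400111675262451), 77.90524291992188)
[ 0.56901887 -0.24279753  0.043     ]
[ 0.61788551 -0.24208027  0.043     ]
[ 0.52913331 -0.24791159  0.043     ]
76 142
```

View pics/rackt.png

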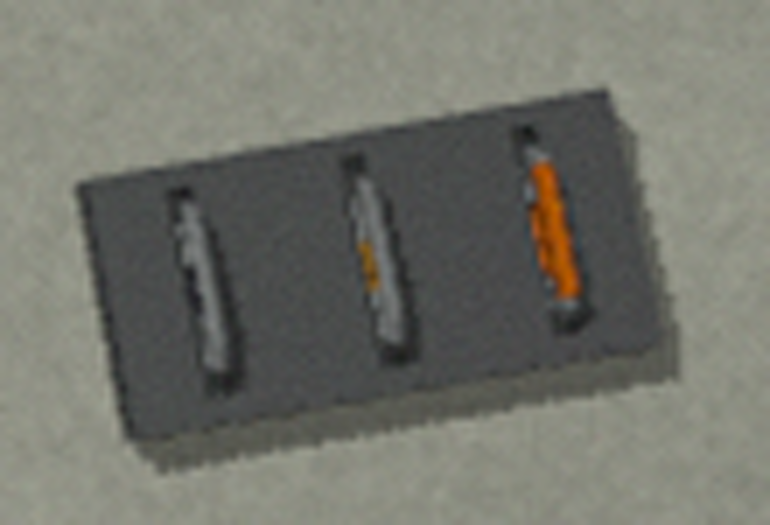

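View pics/lampt.png

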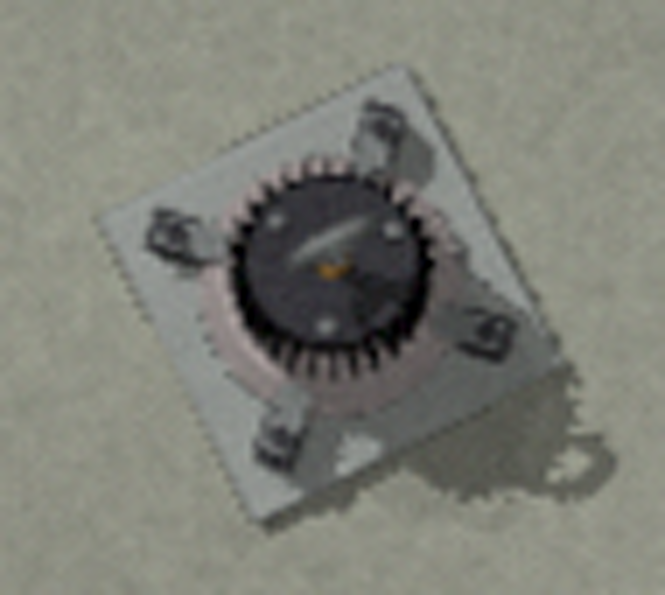

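```bash
python3 - <<'E'
from h import *
KW=cam("top")
c=lambda u,v,o:(u/7+o[0]-.43,v/7+o[1]-.43)
R=[plane(KW,c(u,v,(300,170)),.026) for u,v in [(78,185),(605,90),(660,350),(128,438)]]
R=np.array(R);print("rack",R.round(4).tolist(),R.mean(0).round(4))
for i in range(4):
    d=R[(i+1)%4]-R[i]; print(np.linalg.norm(d).round(4),np.degrees(np.arctan2(d[1],d[0])).round(2))
for uv in [(180,190),(222,380),(352,160),(400,352),(525,132),(573,318)]: print("slot",plane(KW,c(*uv,(300,170)),.026).round(4))
for uv in [(541,162),(570,300)]: print("spine",plane(KW,c(*uv,(300,170)),.0445).round(4))
L=np.array([plane(KW,c(u,v,(205,160)),.008) for u,v in [(100,215),(403,65),(563,358),(258,522)]])
print("lamp",L.round(4).tolist(),L.mean(0).round(4))
for i in range(4):
    d=L[(i+1)%4]-L[i]; print(np.linalg.norm(d).round(4),np.degrees(np.arctan2(d[1],d[0])).round(2))
a,b=[plane(KW,c(u,v,(205,160)),.167) for u,v in [(290,260),(368,218)]]
print("ring",a,b,np.degrees(np.arctan2(*(b-a)[[1,0]])))
s=cv2.imread("pics/scene0.png")
for n,(x0,x1,y0,y1) in {"racks":(110,220,210,290),"lamps":(225,305,160,240)}.items():
    cv2.imwrite(f"pics/{n}.png",cv2.resize(s[y0:y1,x0:x1],None,fx=7,fy=7,interpolation=cv2.INTER_CUBIC))
E
```

```text
rack [[0.5868, -0.0454, 0.026], [0.6318, -0.2707, 0.026], [0.5208, -0.2919, 0.026], [0.4798, -0.0666, 0.026]] [ 0.5548 -0.1686  0.026 ]
0.2297 -78.72
0.113 -169.19
0.229 100.32
0.1091 11.2
slot [ 0.5855 -0.0888  0.026 ]
slot [ 0.5049 -0.1063  0.026 ]
slot [ 0.5996 -0.1621  0.026 ]
slot [ 0.5181 -0.1817  0.026 ]
slot [ 0.613  -0.2361  0.026 ]
slot [ 0.5338 -0.2552  0.026 ]
spine [ 0.5976 -0.238   0.0445]
spine [ 0.5395 -0.2492  0.0445]
lamp [[0.6017, 0.2294, 0.008], [0.6696, 0.0999, 0.008], [0.5433, 0.0296, 0.008], [0.471, 0.1588, 0.008]] [0.5714 0.1294 0.008 ]
0.1462 -62.3
0.1446 -150.86
0.1481 119.24
0.1486 28.38
ring [0.56310362 0.14572325 0.167     ] [0.57989391 0.11608365 0.167     ] -60.469239035353546
```

View pics/racks.png

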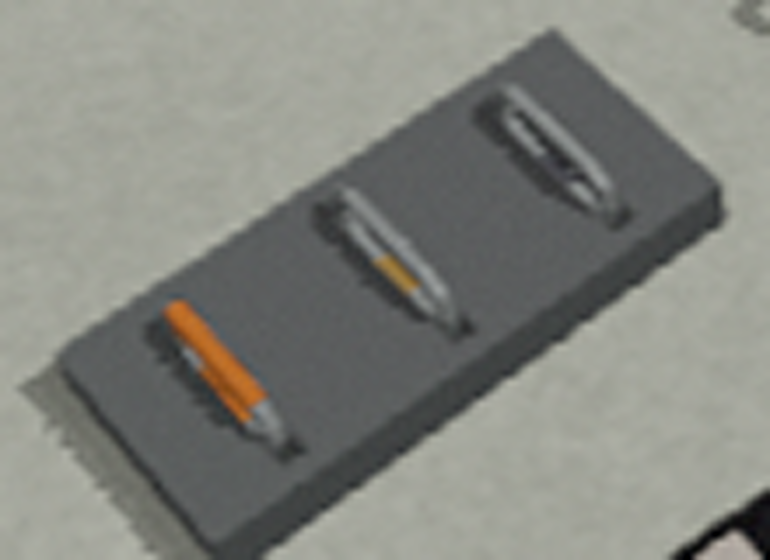

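View pics/lamps.png

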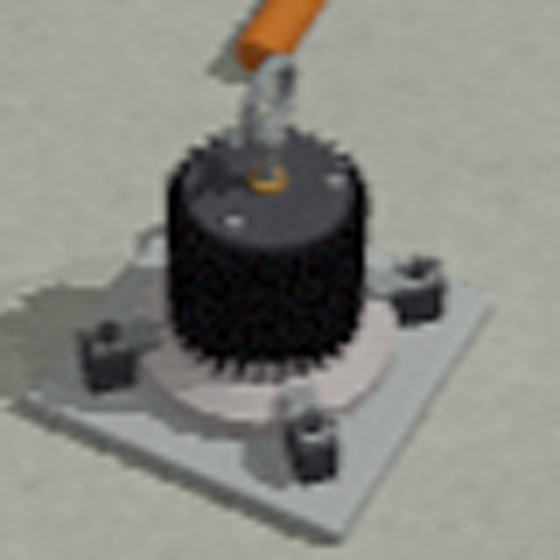

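step_arm(
  steps=[
    [[0,0,0,0,0.0147,0],[0,0,0,0,0.0147,0],[-0.47,0,1,0,0,0],[-0.47,0,1,0,0,0],[-0.47,0,1,0,0,0],[-0.47,0,1,0,0,0],[-0.47,0,1,0,0,0],[-0.47,0,1,0,0,0],[-0.47,0,1,0,0,0],[-0.47,0,1,0,0,0],[-0.47,0,1,0,0,0],[-0.47,0,1,0,0,0]],
  ],
)

```text
clock: 1.35
ee_pos: [0.3828, -0.3787, 0.2309]
orientation: [[0.195, -0.0, 0.981], [-0.981, 0.001, 0.195], [-0.001, -1.0, -0.0]]
contact_force: [0.5, 0.3, 0.7]
opening: 0.0853
```

step_arm(
  steps=[
    [[-0.47,0,1,0,0,0],[-0.47,0,1,0,0,0],[-0.47,0,1,0,0,0],[-0.47,0,1,0,0,0],[-0.47,0.5,1,0,0,0],[-0.47,0.5,1,0,0,0],[-0.47,0.5,1,0,0,0],[-0.47,0.5,1,0,0,0],[-0.47,0.5,1,0,0,0],[-0.47,0.5,1,0,0,0],[0,0,0,0,0,0]],
  ],
  hand=-0.2,
)

```text
clock: 2.45
ee_pos: [0.5607, -0.2459, 0.1684]
orientation: [[0.198, -0.004, 0.98], [-0.98, 0.003, 0.198], [-0.004, -1.0, -0.003]]
contact_force: [-0.1, -0.5, -0.0]
opening: 0.034
```

```bash
python3 - <<'E'
from h import *
s=manip.get_state(); f=optics.grab_frame("wrist")[:,:,::-1]; cv2.imwrite("pics/w1.png",cv2.resize(f,(800,600)))
cv2.imwrite("pics/w1r.png",f)
np.save("w1.npy",np.array([s],dtype=object))
print(s["clock"],s["ee_pos"],s["orientation"].round(4).tolist(),s["contact_force"],s["opening"])
E
```

```text
2.45 [ 0.56069941 -0.24586939  0.16840679] [[0.1979, -0.0035, 0.9802], [-0.9802, 0.0031, 0.1979], [-0.0037, -1.0, -0.0028]] [-0.06119306 -0.53031349 -0.03130527] 0.03404363436669128
```

View pics/w1.png

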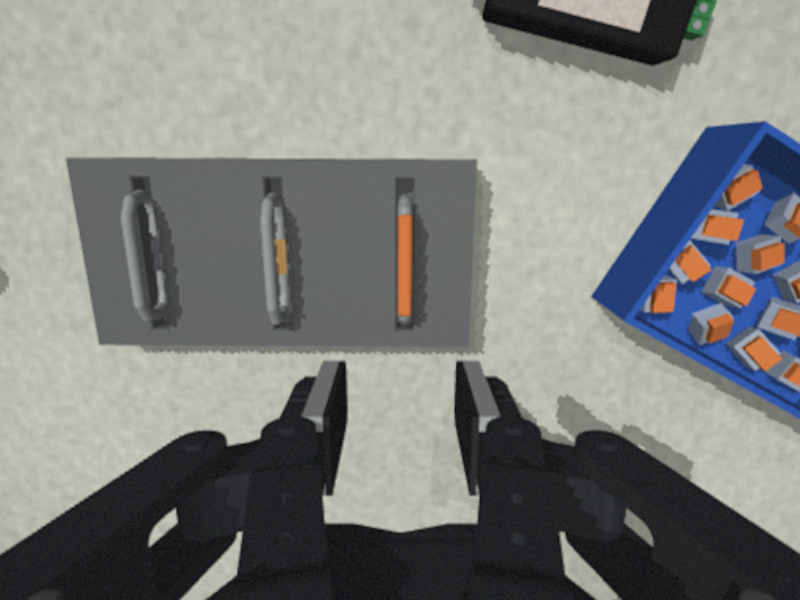

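```bash
python3 - <<'E'
from h import *
s=np.load("w1.npy",allow_pickle=True)[0]; KW=cam("wrist",s)
f=cv2.imread("pics/w1r.png"); hsv=cv2.cvtColor(f,cv2.COLOR_BGR2HSV)
m=cv2.inRange(hsv,(5,130,100),(20,255,255)); m[:,:240]=0; m[:,290:]=0
ys,xs=np.nonzero(m); r=cv2.minAreaRect(np.c_[xs,ys].astype(np.float32)); print(len(xs),r,xs.min(),xs.max(),ys.min(),ys.max())
P=np.array([plane(KW,(u,v),.0445) for u,v in zip(xs,ys)])[:,:2]
c=P.mean(0); w,V=np.linalg.eigh(np.cov((P-c).T)); d=V[:,1]*np.sign(V[0,1])
print("hook",c,np.degrees(np.arctan2(d[1],d[0])), "len",np.ptp((P-c)@d),"mid", c+d*(((P-c)@d).max()+((P-c)@d).min())/2)
for uv in [(404,197),(404,328)]:print(plane(KW,np.array(uv)*.64,.0385))
k=.64
R=[plane(KW,(u*k,v*k),.026) for u,v in [(67,158),(476,160),(470,346),(100,344)]]
for i in range(4):
    e=R[(i+1)%4]-R[i]; print(np.linalg.norm(e).round(4),np.degrees(np.arctan2(e[1],e[0])).round(2))
for uv in [(404,178),(404,329)]: print("slot",plane(KW,np.array(uv)*k,.026))
print(np.mean(R,0))
E
```

```text
596 ((258.5, 169.5), (63.0, 9.0), 90.0) 254 263 138 201
hook [ 0.57399945 -0.24575172] 11.037278017401633 len 0.05592503464913664 mid [ 0.57333755 -0.24588083]
[ 0.60991586 -0.23832646  0.0385    ]
[ 0.53557808 -0.25350935  0.0385    ]
0.2292 -78.85
0.1116 -168.04
0.2307 101.15
0.1115 11.16
slot [ 0.61930938 -0.23646771  0.026     ]
slot [ 0.53058553 -0.25458884  0.026     ]
[ 0.56009098 -0.17277023  0.026     ]
```

step_arm(
  steps=[
    [[0.06,0.75,0.31,0,0,0],[0.06,0.75,0.31,0,0,0],[0,0.75,0,0,0,0],[0,0.75,0,0,0,0],[0,0.75,0,0,0,0],[0,0,0,0,0,0],[0,0,0,0,0,0]],
  ],
)

```text
clock: 3.2
ee_pos: [0.5724, -0.2482, 0.0957]
orientation: [[0.195, -0.001, 0.981], [-0.981, 0.0, 0.195], [-0.001, -1.0, -0.001]]
contact_force: [0.1, 0.4, -0.0]
opening: 0.0341
```

```bash
cat > hookm.py <<'E'
from h import *
import sys
s=manip.get_state(); f=optics.grab_frame("wrist")[:,:,::-1].copy(); cv2.imwrite(f"pics/{sys.argv[1]}.png",f)
print(s["clock"],s["ee_pos"],s["orientation"].round(4).tolist(),s["contact_force"],s["opening"])
KW=cam("wrist",s)
hsv=cv2.cvtColor(f,cv2.COLOR_BGR2HSV)
m=cv2.inRange(hsv,(5,130,100),(20,255,255))
n,l,st,cc=cv2.connectedComponentsWithStats(m)
best=[i for i in range(1,n) if st[i,4]>100]; best=min(best,key=lambda i:abs(cc[i][0]-258)); print(st[best])
ys,xs=np.nonzero(l==best)
P=np.array([plane(KW,(u,v),.0445) for u,v in zip(xs,ys)])[:,:2]
c=P.mean(0); w,V=np.linalg.eigh(np.cov((P-c).T)); d=V[:,1]*np.sign(V[0,1])
mid=c+d*(((P-c)@d).max()+((P-c)@d).min())/2
print("mid",mid,np.degrees(np.arctan2(d[1],d[0])),np.ptp((P-c)@d))
e=np.append(mid,0)-s["ee_pos"]; print("offset tool x,y,z mm",1e3*(s["orientation"].T@e))
E
python3 hookm.py w2
```

```text
3.2 [ 0.57236546 -0.24820818  0.09567934] [[0.1946, -0.001, 0.9809], [-0.9809, 0.0005, 0.1946], [-0.0007, -1.0, -0.0009]] [ 0.09360453  0.40170397 -0.00106687] 0.03411949051389556
[246 168  12  83 977]
mid [ 0.57344682 -0.24561327] 11.24965867510428 0.05692303438684005
offset tool x,y,z mm [-2.27256384 95.67936311  1.65328261]
```

View pics/w2.png

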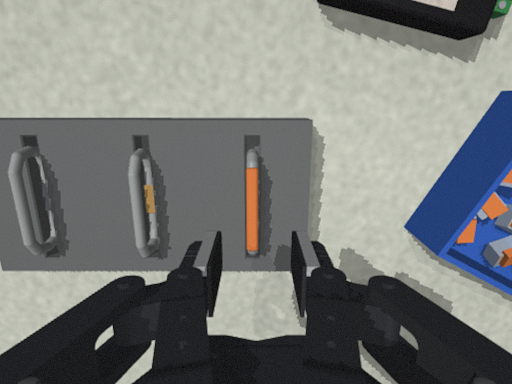

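step_arm(
  steps=[
    [[-0.06,0.6,0.04,0,0,0],[-0.05,0.6,0.04,0,0,0],[0,0.6,0,0,0,0],[0,0,0,0,0,0],[0,0,0,0,0,0]],
  ],
)

```text
clock: 3.75
ee_pos: [0.5734, -0.2455, 0.0593]
orientation: [[0.195, -0.002, 0.981], [-0.981, 0.001, 0.195], [-0.001, -1.0, -0.001]]
contact_force: [-0.3, 0.5, 0.6]
opening: 0.0341
```

```bash
python3 hookm.py w3
```

```text
3.75 [ 0.57343541 -0.24550052  0.05934634] [[0.1949, -0.0015, 0.9808], [-0.9808, 0.0007, 0.1949], [-0.001, -1.0, -0.0014]] [-0.31779083  0.48435347  0.5669655 ] 0.03411375503630702
[ 248  185   15   97 1384]
mid [ 0.57372484 -0.24564633] 11.58065870276827 0.05677519456649083
offset tool x,y,z mm [ 0.25906078 59.34569939  0.33682552]
```

View pics/w3.png

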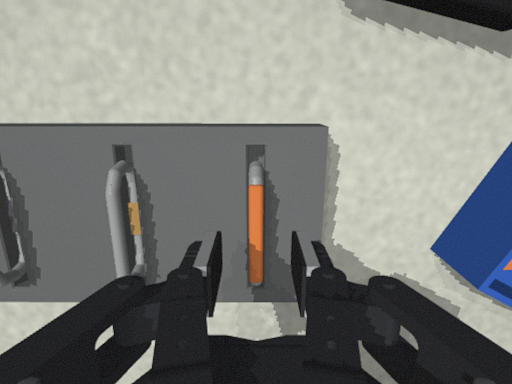

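step_arm(
  steps=[
    [[0,0.41,0,0,0,0],[0,0.41,0,0,0,0],[0,0.41,0,0,0,0],[0,0,0,0,0,0],[0,0,0,0,0,0]],
  ],
)

```text
clock: 4.3
ee_pos: [0.5736, -0.2456, 0.0351]
orientation: [[0.195, -0.001, 0.981], [-0.981, 0.0, 0.195], [-0.001, -1.0, -0.001]]
contact_force: [0.2, -0.9, 0.6]
opening: 0.0341
```

step_arm(
  steps=[
    [[0,0,0,0,0,0],[0,0,0,0,0,0],[0,0,0,0,0,0],[0,0,0,0,0,0],[0,0,0,0,0,0]],
  ],
  hand=-1,
)

```text
clock: 4.8
ee_pos: [0.5743, -0.246, 0.0364]
orientation: [[0.195, 0.001, 0.981], [-0.981, -0.001, 0.195], [0.001, -1.0, 0.001]]
contact_force: [0.2, 0.4, 2.2]
opening: 0.0055
```

```bash
python3 - <<'E'
from h import *
s=manip.get_state(); f=optics.grab_frame("wrist")[:,:,::-1].copy(); cv2.imwrite(f"pics/w4.png",f); print(s["ee_pos"],s["contact_force"],s["torque"],s["opening"])
E
```

```text
[ 0.57429419 -0.24597466  0.03637318] [0.17318743 0.40307984 2.15026593] [ 0.03075127 -0.01463674 -0.0165665 ] 0.005545516958422995
```

View pics/w4.png

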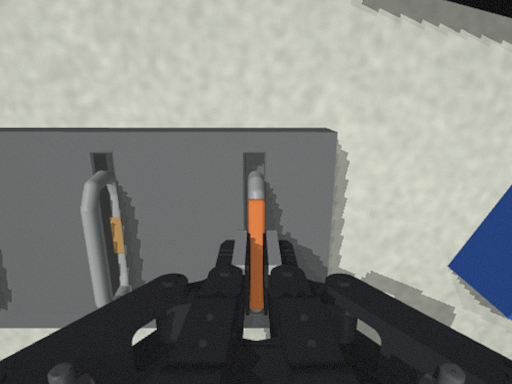

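step_arm(
  steps=[
    [[0,-0.2,0,0,0,0],[0,-0.3,0,0,0,0],[0,-0.5,0,0,0,0],[0,-0.5,0,0,0,0],[0,-0.5,0,0,0,0],[0,-0.5,0,0,0,0],[0,-0.5,0,0,0,0],[0,0,0,0,0,0],[0,0,0,0,0,0]],
  ],
)

```text
clock: 5.75
ee_pos: [0.574, -0.2458, 0.0961]
orientation: [[0.195, 0.001, 0.981], [-0.981, -0.0, 0.195], [0.001, -1.0, 0.001]]
contact_force: [-0.0, 0.2, -1.6]
opening: 0.0058
```

```bash
cat > look.py <<'E'
from h import *
import sys
s=manip.get_state(); n=sys.argv[1]
print(s["clock"],s["ee_pos"],s["contact_force"].round(2),s["torque"].round(3),round(s["opening"],4))
for v in sys.argv[2].split(","):
    f=optics.grab_frame(v)[:,:,::-1].copy(); cv2.imwrite(f"pics/{n}_{v}.png",f)
    if v!="wrist":
        u=proj(cam(v),s["ee_pos"]); x,y=int(u[0]),int(u[1]); h=int(sys.argv[3]) if len(sys.argv)>3 else 45
        x0=max(0,x-h);y0=max(0,y-h); print(v,"origin",x0,y0,"scale",560/(2*h),"tcp",u)
        cv2.imwrite(f"pics/{n}_{v}z.png",cv2.resize(f[y0:y+h,x0:x+h],None,fx=560/(2*h),fy=560/(2*h),interpolation=cv2.INTER_CUBIC))
E
python3 look.py l5 scene,wrist
```

```text
5.75 [ 0.57401987 -0.24583049  0.09614009] [-0.    0.22 -1.56] [ 0.09   0.017 -0.012] 0.0058
scene origin 89 203 scale 6.222222222222222 tcp [134.97206949 248.75458318]
```

View pics/l5_scenez.png

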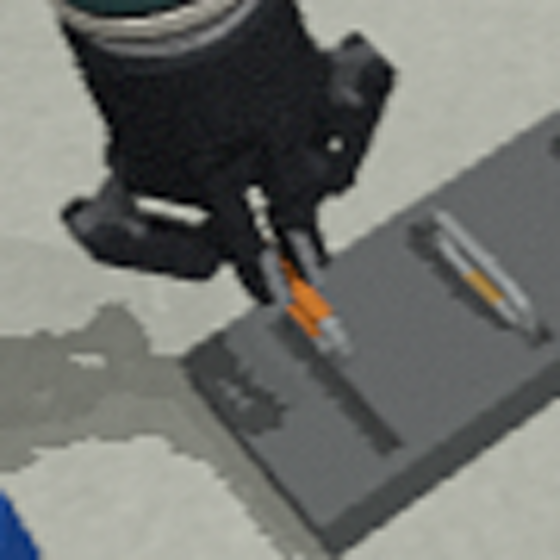

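View pics/l5_wrist.png

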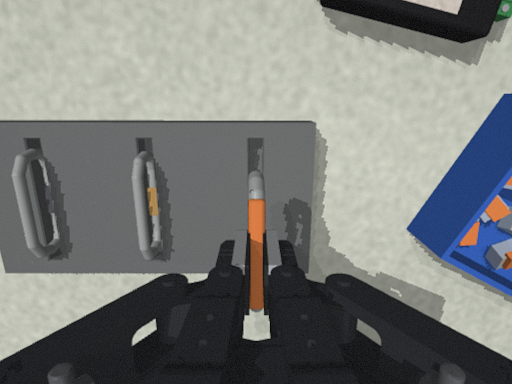

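step_arm(
  steps=[
    [[0,-1,0,0,0,0],[0,-1,0,0,0,0],[0,-1,0,0,0,0],[0,-1,0,0,0,0],[0,-1,0,0,0,0],[0,-1,0,0,0,0],[0,-1,0,0,0,0],[0,0,0,0,-0.016,0],[0,0,0,0,-0.016,0],[0,0,0,0,-0.016,0],[0,0,0,0,0,0],[0,0,0,0,0,0]],
  ],
)

```text
clock: 7.05
ee_pos: [0.5737, -0.2457, 0.2349]
orientation: [[0.476, -0.001, 0.88], [-0.88, 0.001, 0.476], [-0.001, -1.0, -0.001]]
contact_force: [-0.2, 0.3, -1.5]
opening: 0.0056
```

```bash
python3 look.py l6 scene
```

```text
7.05 [ 0.57368525 -0.24566075  0.234916  ] [-0.17  0.28 -1.52] [ 0.015 -0.008 -0.012] 0.0056
scene origin 75 166 scale 6.222222222222222 tcp [120.11598156 211.69564743]
```

View pics/l6_scenez.png

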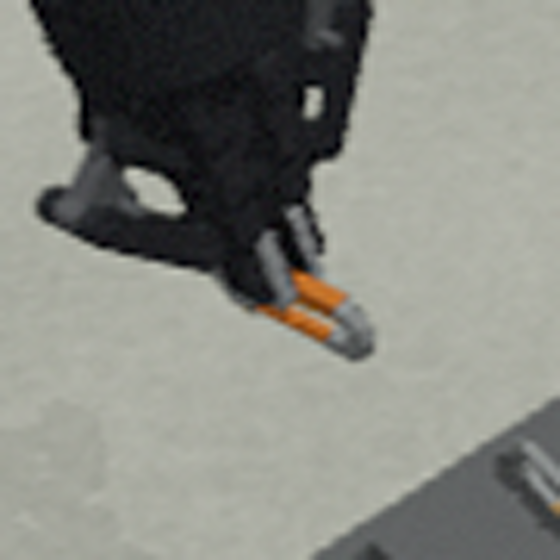

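```bash
python3 - <<'E'
from h import *
s=manip.get_state();KW=cam("scene"); R=s["orientation"];o=s["ee_pos"]
for sg in (1,-1):
  for x,z in [(29,29.5),(29,18),(14 if sg==1 else -20,0),(-20 if sg==1 else 14,0),(38.5*sg,12),(-38.5*sg,12)]:
    p=o+R@np.array([0,-(z-21)/1e3,(x*sg if abs(x)<29 else (29 if x==29 else x*sg))/1e3])
    print(sg,x,z,((proj(KW,p)-[75,166])*6.222).round(0))
E
```

```text
1 29 29.5 [337. 299.]
1 29 18 [345. 320.]
1 14 0 [326. 337.]
1 -20 0 [254. 302.]
1 38.5 12 [370. 342.]
1 -38.5 12 [207. 261.]
-1 29 29.5 [337. 299.]
-1 29 18 [345. 320.]
-1 -20 0 [339. 343.]
-1 14 0 [267. 308.]
-1 -38.5 12 [370. 342.]
-1 38.5 12 [207. 261.]
```

step_arm(
  steps=[
    [[-0.97,0,0.35,0,0,0],[-0.97,0,0.35,0,0,0],[-0.97,0,0.35,0,0,0],[-0.97,0,0.35,0,0,0],[-0.97,0,0.35,0,0,0],[-0.97,0,0.35,0,0,0],[-0.97,0,0.35,0,0,0],[-0.97,0,0.35,0,0,0],[-0.97,0,0.35,0,0,0]],
  ],
)

```text
clock: 8.0
ee_pos: [0.5451, -0.0597, 0.2361]
orientation: [[0.478, 0.001, 0.878], [-0.878, 0.0, 0.478], [0.0, -1.0, 0.001]]
contact_force: [0.1, -0.7, -1.7]
opening: 0.0057
```

step_arm(
  steps=[
    [[-0.97,0,0.35,0,0,0],[-0.97,0,0.35,0,0,0],[-0.97,0,0.35,0,0,0],[-0.97,0,0.35,0,0,0],[-0.97,0,0.35,0,0,0],[-0.97,0,0.35,0,0,0],[-0.97,0,0.35,0,0,0],[-0.97,0,0.35,0,0,0],[0,0,0,0,0,0],[0,0,0,0,0,0]],
  ],
)

```text
clock: 9.0
ee_pos: [0.5203, 0.1018, 0.236]
orientation: [[0.479, 0.001, 0.878], [-0.878, -0.001, 0.479], [0.001, -1.0, 0.0]]
contact_force: [-0.3, -0.2, -0.9]
opening: 0.0053
```

```bash
python3 look.py l7 wrist,scene,top
```

```text
9.0 [0.52026622 0.10184128 0.23597484] [-0.3  -0.18 -0.9 ] [-0.03   0.003 -0.002] 0.0053
scene origin 198 99 scale 6.222222222222222 tcp [243.3022976  144.49290857]
top origin 217 165 scale 6.222222222222222 tcp [262.79933624 210.30106741]
```

View pics/l7_scenez.png

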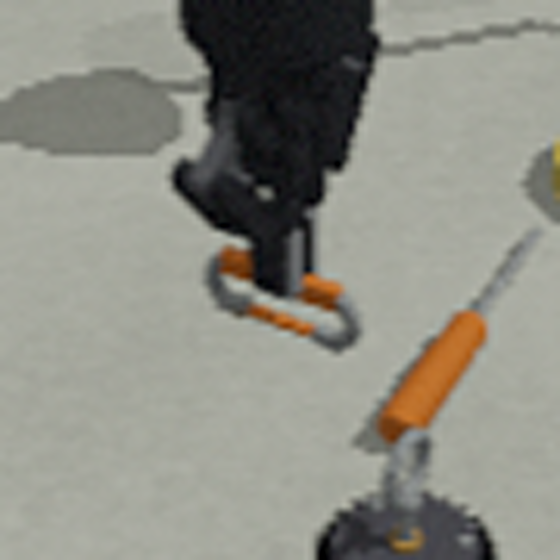

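View pics/l7_wrist.png

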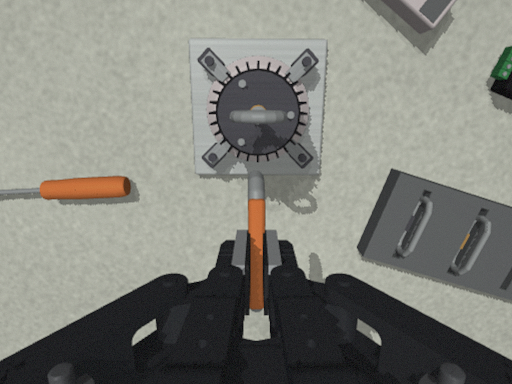

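View pics/l7_topz.png

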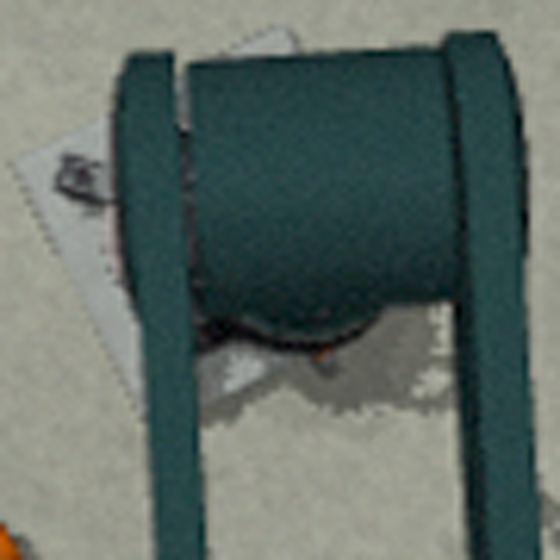

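```bash
python3 - <<'E'
from h import *
s=manip.get_state();KW=cam("scene"); R=s["orientation"];o=s["ee_pos"]
for x,z in [(38.5,12),(-38.5,12),(14,0),(-20,0),(20,0),(-14,0),(29,25),(-29,25)]:
    p=o+R@np.array([0,-(z-21)/1e3,x/1e3]); print(x,z,((proj(KW,p)-[198,99])*6.222).round(0))
f=cv2.imread("pics/l7_scene.png"); hsv=cv2.cvtColor(f,cv2.COLOR_BGR2HSV); m=cv2.inRange(hsv,(5,130,80),(20,255,255))
for y in range(138,155): print(y,''.join('#' if m[y,x] else '.' for x in range(228,260)))
# wrist: fixture corners, eye
KW=cam("wrist",s)
w=cv2.imread("pics/l7_wrist.png")
cv2.imwrite("pics/l7c.png",cv2.resize(w[30:190,180:340],None,fx=3.75,fy=3.75,interpolation=cv2.INTER_CUBIC))
E
```

```text
38.5 12 [359. 330.]
-38.5 12 [203. 274.]
14 0 [309. 334.]
-20 0 [241. 309.]
20 0 [322. 338.]
-14 0 [253. 313.]
29 25 [340. 299.]
-29 25 [221. 257.]
138 ................................
139 ......####......................
140 ......####......................
141 ......####......................
142 .....#####......................
143 ........##.........##...........
144 ...................#####........
145 ...................######.......
146 ..................######........
147 ...................#####........
148 ..........###.........##........
149 ..........######................
150 .............#####..............
151 ...............#####............
152 ..................##............
153 ................................
154 ................................
```

View pics/l7c.png

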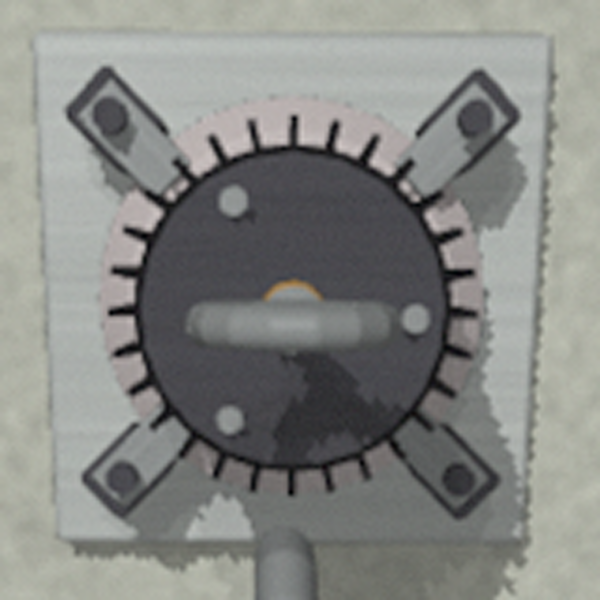

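```bash
python3 - <<'E'
from h import *
s=manip.get_state();KW=cam("scene"); R=s["orientation"]
for fn,o in (("l7",s["ee_pos"]),("l6",np.array([0.57368525,-0.24566075,0.234916]))):
  f=cv2.imread(f"pics/{fn}_scene.png").astype(float); sat=f[:,:,2]-f[:,:,0]
  for nm,zs in (("gate",(-1,0,1,2,3)),("spine",(22,24,26,28))):
    for z in zs:
      row=[]
      for x in range(-40,44,3):
        u=proj(KW,o+R@np.array([0,-(z-21)/1e3,x/1e3]))
        row.append(int(cv2.getRectSubPix(sat.astype(np.float32),(1,1),(float(u[0]),float(u[1])))[0,0]))
      print(fn,nm,z,row)
print(list(range(-40,44,3)))
E
```

```text
l7 gate -1 [8, 6, 4, 1, 1, 7, 15, 35, 51, 46, 50, 54, 56, 78, 61, 47, 72, 43, 4, 0, -1, -2, -1, 2, 8, 7, 7, 7]
l7 gate 0 [8, 6, 3, 0, 0, 4, 11, 34, 73, 74, 67, 77, 82, 99, 91, 76, 93, 69, 18, -2, -2, -2, -3, 0, 6, 7, 7, 7]
l7 gate 1 [8, 6, 2, 0, 0, 2, 6, 31, 81, 102, 85, 91, 108, 114, 117, 105, 106, 94, 31, 0, -3, -2, -3, -1, 4, 7, 7, 7]
l7 gate 2 [8, 5, 2, -1, -1, 0, 3, 27, 78, 117, 103, 94, 128, 129, 123, 134, 119, 106, 45, 1, -3, -2, -2, -2, 2, 6, 7, 8]
l7 gate 3 [7, 5, 2, -1, -1, -1, 1, 22, 76, 108, 118, 97, 115, 145, 129, 127, 133, 119, 56, 4, -4, -2, -1, -1, 0, 5, 7, 8]
l7 spine 22 [8, 4, 0, 30, 87, 95, 94, 90, 53, 7, -3, -5, -2, -1, -2, -4, 27, 78, 90, 92, 92, 78, 35, 1, -3, 0, 4, 7]
l7 spine 24 [8, 4, 5, 40, 86, 94, 97, 92, 55, 7, -4, -3, -4, -3, -4, -6, 12, 65, 95, 92, 96, 91, 36, 1, -3, 1, 5, 7]
l7 spine 26 [8, 6, 4, 43, 95, 103, 102, 95, 60, 8, -6, -2, -5, -5, -4, -6, 20, 74, 101, 110, 110, 111, 65, 7, -2, 2, 6, 7]
l7 spine 28 [8, 6, 3, 35, 93, 109, 113, 99, 63, 12, -5, -2, -3, -4, -3, -5, 20, 96, 128, 126, 134, 134, 95, 23, 1, 4, 7, 8]
l6 gate -1 [7, 3, 0, -3, -3, -4, 10,
[... 500 characters left out ...]
, 86, 130, 147, 136, 136, 137, 142, 99, -1, -3, -2, -2, -2, 0, 6, 7, 8]
l6 spine 22 [-3, -2, -3, -3, -3, -1, -4, -4, -3, -3, -3, -2, -2, -5, -8, 22, 78, 111, 114, 113, 112, 64, -1, -5, -3, -1, 0, 2]
l6 spine 24 [-3, -1, -3, -3, -4, -3, -1, -4, -2, -2, -2, -2, -2, -4, -8, 23, 86, 120, 130, 126, 131, 107, 23, -5, -3, -1, -1, 4]
l6 spine 26 [-3, -1, -1, -5, -4, -6, -3, -1, -2, -2, 0, -2, -2, -4, -5, 13, 85, 140, 140, 143, 140, 144, 77, 0, -4, -3, 0, 4]
l6 spine 28 [-2, -3, 0, -3, -3, -3, -7, -1, -1, -4, 0, -3, -3, -3, -4, 0, 92, 143, 152, 148, 150, 150, 136, 38, -5, -2, 0, 5]
[-40, -37, -34, -31, -28, -25, -22, -19, -16, -13, -10, -7, -4, -1, 2, 5, 8, 11, 14, 17, 20, 23, 26, 29, 32, 35, 38, 41]
```

```bash
python3 - <<'E'
from h import *
s=manip.get_state();KW=cam("scene"); R=s["orientation"]
xs=[*range(-50,-26,2)]+[*range(24,52,2)]; print(xs)
for fn,o in (("l7",s["ee_pos"]),("l6",np.array([0.57368525,-0.24566075,0.234916]))):
  f=cv2.cvtColor(cv2.imread(f"pics/{fn}_scene.png"),cv2.COLOR_BGR2GRAY).astype(np.float32)
  for z in (4,8,12,16,20):
      row=[]
      for x in xs:
        u=proj(KW,o+R@np.array([0,-(z-21)/1e3,x/1e3]))
        row.append(int(cv2.getRectSubPix(f,(1,1),(float(u[0]),float(u[1])))[0,0]))
      print(fn,z,row)
f=cv2.imread("pics/l7_scene.png")[128:163,222:267]
cv2.imwrite("pics/l7big.png",cv2.resize(f,None,fx=16,fy=16,interpolation=cv2.INTER_NEAREST))
E
```

```text
[-50, -48, -46, -44, -42, -40, -38, -36, -34, -32, -30, -28, 24, 26, 28, 30, 32, 34, 36, 38, 40, 42, 44, 46, 48, 50]
l7 4 [166, 166, 166, 166, 167, 155, 137, 108, 90, 84, 84, 87, 104, 91, 81, 78, 85, 114, 151, 165, 169, 170, 169, 168, 168, 169]
l7 8 [162, 162, 164, 165, 152, 131, 108, 88, 71, 73, 89, 102, 146, 133, 110, 86, 74, 79, 118, 151, 169, 173, 172, 171, 169, 169]
l7 12 [166, 163, 163, 164, 154, 136, 105, 82, 68, 77, 103, 139, 169, 159, 143, 116, 91, 85, 98, 129, 159, 172, 173, 173, 170, 169]
l7 16 [167, 167, 166, 165, 158, 144, 113, 87, 67, 82, 107, 137, 159, 140, 123, 98, 93, 97, 118, 141, 160, 169, 170, 170, 169, 168]
l7 20 [166, 166, 167, 166, 165, 160, 136, 105, 74, 71, 69, 68, 65, 79, 89, 91, 104, 119, 133, 150, 163, 168, 167, 167, 169, 169]
l6 4 [78, 91, 87, 108, 131, 123, 109, 95, 73, 51, 33, 28, 93, 86, 81, 77, 76, 112, 156, 172, 172, 171, 171, 173, 174, 174]
l6 8 [25, 23, 20, 33, 41, 50, 75, 72, 56, 42, 26, 11, 121, 96, 84, 83, 92, 88, 95, 142, 167, 171, 169, 170, 170, 171]
l6 12 [31, 31, 29, 27, 25, 25, 31, 46, 50, 41, 24, 20, 123, 115, 102, 93, 94, 103, 103, 118, 155, 172, 173, 170, 169, 169]
l6 16 [30, 31, 33, 32, 33, 32, 33, 31, 32, 31, 23, 17, 99, 103, 101, 106, 110, 108, 112, 116, 142, 162, 177, 174, 172, 171]
l6 20 [30, 28, 30, 30, 30, 31, 34, 35, 34, 30, 27, 22, 103, 110, 110, 118, 124, 132, 128, 124, 126, 150, 166, 173, 172, 172]
```

View pics/l7big.png

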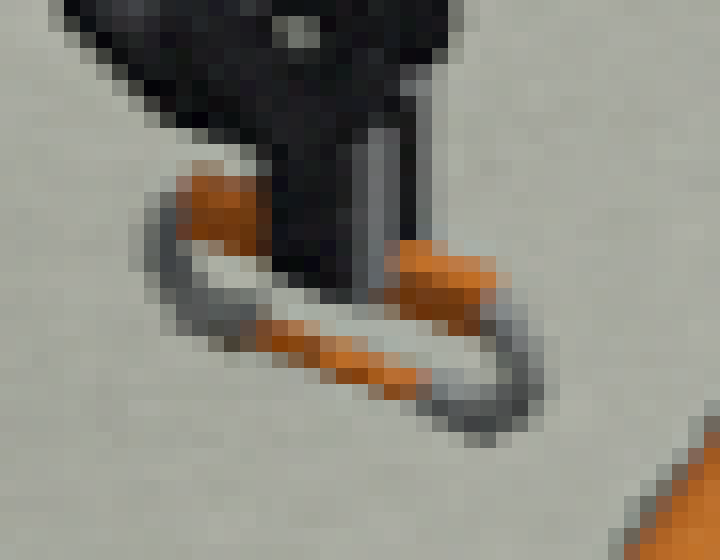

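```bash
python3 - <<'E'
from h import *
s=manip.get_state();KW=cam("wrist",s); KS=cam("scene"); R=s["orientation"]
c=lambda u,v:((u+.5)/3.75+180-.5,(v+.5)/3.75+30-.5)
A=plane(KW,c(292,308),.11); print("axis from plate",A)
for uv in [(137,308),(447,308),(292,150),(292,467)]: print(plane(KW,c(*uv),.11).round(4))
L=np.array([plane(KW,c(u,v),.008) for u,v in [(37,35),(550,38),(525,540),(62,538)]])
for i in range(4):
    e=L[(i+1)%4]-L[i]; print(np.linalg.norm(e).round(4),np.degrees(np.arctan2(e[1],e[0])).round(2))
print("fix",L.mean(0))
for h in (.141,.147,.155,.163,.175):
    print(h,[ (np.array([proj(KW,[*A[:2],h])])).round(1), proj(KS,[*A[:2],h]).round(1), ((proj(KS,[*A[:2],h])-[198,99])*6.222).round(0)])
# ring width by depth: points A +- 20mm tool x at ring mid
for h in (.135,.141,.147,.153,.159):
    a=np.array([*A[:2],h]); l,r=proj(KW,a-R[:,0]*.02),proj(KW,a+R[:,0]*.02); t=proj(KW,a+[0,0,.020]); print(h,((l-[180,30])*3.75).round(0),((r-[180,30])*3.75).round(0),'top',((t-[180,30])*3.75).round(0),"scene top",((proj(KS,a+[0,0,.02])-[198,99])*6.222).round(0))
f=cv2.imread("pics/l7_scene.png")[160:195,245:285]
cv2.imwrite("pics/l7eye.png",cv2.resize(f,None,fx=16,fy=16,interpolation=cv2.INTER_NEAREST))
E
```

```text
axis from plate [0.57626067 0.12806886 0.11      ]
[0.5599 0.1583 0.11  ]
[0.5927 0.0979 0.11  ]
[0.6051 0.1437 0.11  ]
[0.5451 0.1111 0.11  ]
0.1477 -61.81
0.1481 -151.11
0.1494 118.21
0.1482 28.25
fix [0.57542094 0.12639284 0.008     ]
0.141 [array([[257.7, 113.2]]), array([262.8, 179.1]), array([403., 498.])]
0.147 [array([[257.8, 113.5]]), array([262.8, 177.5]), array([403., 488.])]
0.155 [array([[257.9, 113.9]]), array([262.9, 175.4]), array([404., 475.])]
0.163 [array([[257.9, 114.4]]), array([262.9, 173.3]), array([404., 462.])]
0.175 [array([[258.1, 115.2]]), array([263., 170.]), array([404., 442.])]
0.135 [192. 311.] [391. 311.] top [292. 315.] scene top [404. 475.]
0.141 [190. 312.] [393. 312.] top [292. 316.] scene top [404. 465.]
0.147 [187. 313.] [396. 313.] top [292. 317.] scene top [404. 455.]
0.153 [185. 314.] [399. 314.] top [293. 319.] scene top [404. 445.]
0.159 [182. 316.] [402. 316.] top [293. 321.] scene top [404. 435.]
```

View pics/l7eye.png

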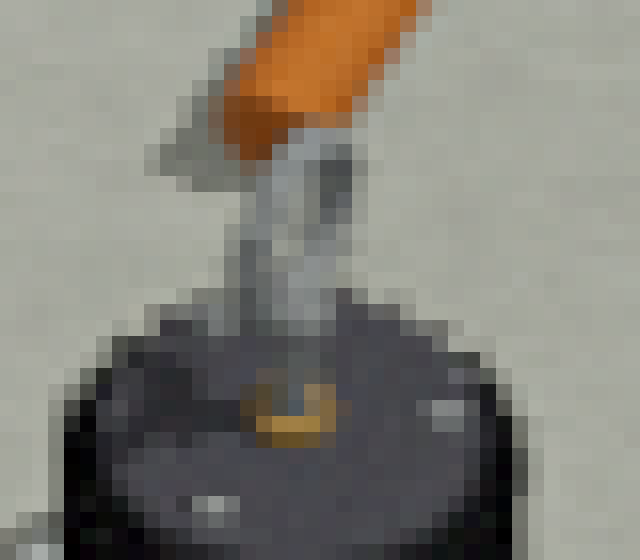

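```bash
python3 - <<'E'
from h import *
s=manip.get_state(); print(s["clock"],s["ee_pos"],s["orientation"].round(4))
E
```

```text
9.15 [0.52087334 0.10048088 0.23581912] [[ 4.769e-01  3.000e-04  8.790e-01]
 [-8.790e-01 -4.000e-04  4.769e-01]
 [ 5.000e-04 -1.000e+00  1.000e-04]]
```

step_arm(
  steps=[
    [[0.02,0,0.55,0,0,0],[0.02,0,0.55,0,0,0],[0,0,0.55,0,0,0],[0,0.2,0.55,0,0,0],[0,0.2,0.55,0,0,0],[0,0,0,0,0,0],[0,0,0,0,0,0],[0,0,0,0,0,0],[0,0,0,0,0,0]],
  ],
)

```text
clock: 10.05
ee_pos: [0.5695, 0.1263, 0.2281]
orientation: [[0.477, 0.0, 0.879], [-0.879, -0.0, 0.477], [0.0, -1.0, 0.0]]
contact_force: [-0.1, -0.5, -1.6]
opening: 0.0058
```

```bash
python3 look.py l8 wrist,scene 30; python3 - <<'E'
import cv2
w=cv2.imread("pics/l8_wrist.png"); cv2.imwrite("pics/l8c.png",cv2.resize(w[100:300,150:360],None,fx=3.75,fy=2.95,interpolation=cv2.INTER_CUBIC))
E
```

```text
10.05 [0.56954825 0.12627044 0.22805031] [-0.09 -0.5  -1.63] [ 0.003 -0.003 -0.024] 0.0058
scene origin 231 123 scale 9.333333333333334 tcp [261.25279667 153.78802479]
```

View pics/l8_scenez.png

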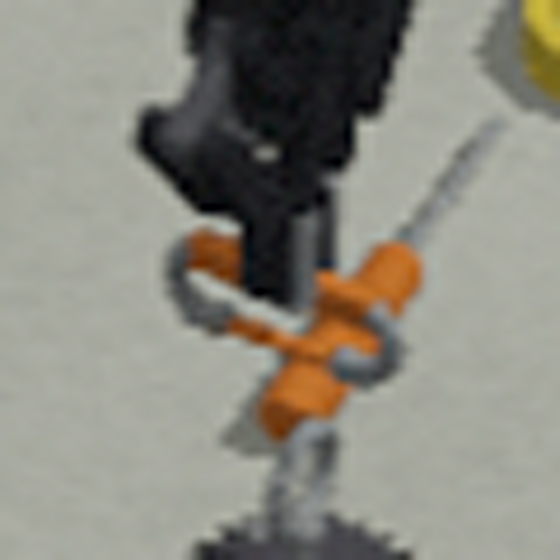

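View pics/l8_wrist.png

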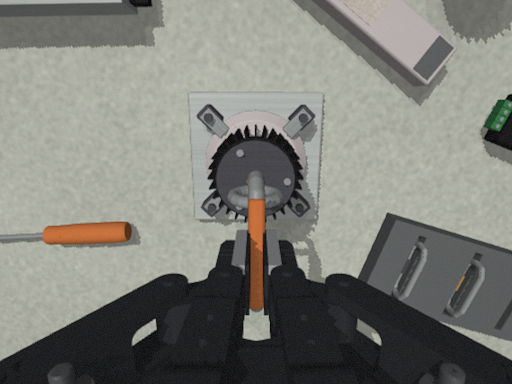

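View pics/l8c.png

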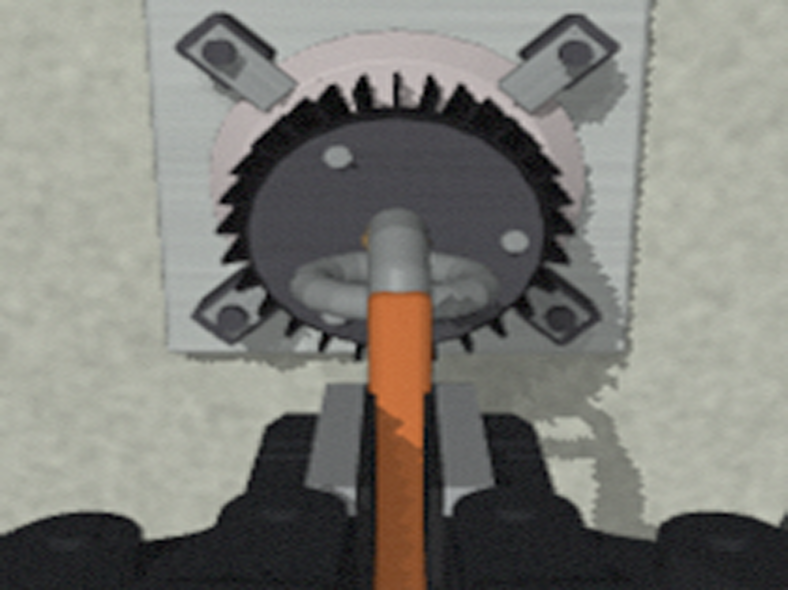

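```bash
python3 - <<'E'
from h import *
s=manip.get_state(); s["ee_pos"]=np.array([0.56954825,0.12627044,0.22805031]); KW=cam("wrist",s); R=s["orientation"]
q=lambda p:((p-[150,100]+.5)*[3.75,2.95]).round(0)
for zc in (.167,.171,.175):
  for off in (3,5,7,9,11):
    a=s["ee_pos"]+R[:,2]*off/1e3; a[2]=zc
    print(zc,off,"ringmid L/R",q(proj(KW,a-[0,0,.016]-R[:,0]*.016)),q(proj(KW,a-[0,0,.016]+R[:,0]*.016)),"bartop",q(proj(KW,a+[0,0,.004])))
E
```

```text
0.167 3 ringmid L/R [313. 287.] [477. 287.] bartop [395. 312.]
0.167 5 ringmid L/R [313. 279.] [477. 279.] bartop [395. 304.]
0.167 7 ringmid L/R [313. 271.] [477. 271.] bartop [395. 296.]
0.167 9 ringmid L/R [313. 263.] [477. 263.] bartop [395. 287.]
0.167 11 ringmid L/R [312. 256.] [478. 256.] bartop [395. 279.]
0.171 3 ringmid L/R [312. 291.] [478. 291.] bartop [395. 318.]
0.171 5 ringmid L/R [312. 284.] [478. 284.] bartop [395. 310.]
0.171 7 ringmid L/R [311. 276.] [478. 276.] bartop [395. 301.]
0.171 9 ringmid L/R [311. 268.] [479. 268.] bartop [395. 292.]
0.171 11 ringmid L/R [311. 260.] [479. 260.] bartop [395. 284.]
0.175 3 ringmid L/R [310. 296.] [479. 296.] bartop [395. 324.]
0.175 5 ringmid L/R [310. 288.] [480. 288.] bartop [395. 315.]
0.175 7 ringmid L/R [310. 281.] [480. 280.] bartop [395. 307.]
0.175 9 ringmid L/R [310. 272.] [480. 272.] bartop [395. 298.]
0.175 11 ringmid L/R [309. 264.] [480. 264.] bartop [395. 289.]
```

step_arm(
  steps=[
    [[0,0.3,0,0,0,0],[0,0.3,0,0,0,0],[0,0.3,0,0,0,0],[0,0,0,0,0,0],[0,0,0,0,0,0],[0,0,0,0,0,0]],
  ],
)

```text
clock: 10.75
ee_pos: [0.5699, 0.1264, 0.2099]
orientation: [[0.477, 0.0, 0.879], [-0.879, -0.0, 0.477], [0.0, -1.0, 0.0]]
contact_force: [0.6, -0.1, -2.5]
opening: 0.0058
```

step_arm(
  steps=[
    [[0,0.1,0,0,0,0],[0,0.1,0,0,0,0],[0,0,0,0,0,0]],
  ],
)

```text
clock: 11.05
ee_pos: [0.5696, 0.1264, 0.2053]
orientation: [[0.477, -0.001, 0.879], [-0.879, -0.0, 0.477], [-0.0, -1.0, -0.001]]
contact_force: [-0.5, 0.6, -1.5]
opening: 0.0057
```

step_arm(
  steps=[
    [[0,0.1,0,0,0,0],[0,0,0,0,0,0],[0,0,0,0,0,0]],
  ],
)

```text
clock: 11.35
ee_pos: [0.5697, 0.1264, 0.2036]
orientation: [[0.477, -0.0, 0.879], [-0.879, -0.0, 0.477], [0.0, -1.0, -0.0]]
contact_force: [-0.7, 0.6, 0.2]
opening: 0.0056
```

step_arm(
  steps=[
    [[0,0.1,0,0,0,0],[0,0,0,0,0,0],[0,0,0,0,0,0]],
  ],
)

```text
clock: 11.65
ee_pos: [0.5697, 0.1264, 0.2016]
orientation: [[0.477, -0.0, 0.879], [-0.879, -0.0, 0.477], [0.0, -1.0, -0.0]]
contact_force: [-0.2, 0.3, -1.5]
opening: 0.0058
```

step_arm(
  steps=[
    [[0,0.1,0,0,0,0],[0,0,0,0,0,0],[0,0,0,0,0,0]],
  ],
)

```text
clock: 11.95
ee_pos: [0.5697, 0.1264, 0.1996]
orientation: [[0.477, -0.0, 0.879], [-0.879, -0.0, 0.477], [0.0, -1.0, -0.0]]
contact_force: [-1.1, 0.6, -1.5]
opening: 0.0057
```

step_arm(
  steps=[
    [[0,0.05,0,0,0,0],[0,0,0,0,0,0],[0,0,0,0,0,0]],
  ],
)

```text
clock: 12.25
ee_pos: [0.5698, 0.1264, 0.1988]
orientation: [[0.477, 0.0, 0.879], [-0.879, -0.0, 0.477], [0.0, -1.0, 0.0]]
contact_force: [0.7, 1.0, -1.5]
opening: 0.0059
```

step_arm(
  steps=[
    [[0,0.05,0,0,0,0],[0,0,0,0,0,0],[0,0,0,0,0,0]],
  ],
)

```text
clock: 12.55
ee_pos: [0.5699, 0.1264, 0.1984]
orientation: [[0.477, 0.001, 0.879], [-0.879, -0.0, 0.477], [0.001, -1.0, 0.001]]
contact_force: [-1.3, -0.5, 2.8]
opening: 0.0058
```

step_arm(
  steps=[
    [[0,0.05,0,0,0,0],[0,0,0,0,0,0],[0,0,0,0,0,0]],
  ],
)

```text
clock: 12.85
ee_pos: [0.5699, 0.1264, 0.1971]
orientation: [[0.477, 0.001, 0.879], [-0.879, -0.0, 0.477], [0.0, -1.0, 0.001]]
contact_force: [-1.3, -0.1, 3.8]
opening: 0.0056
```

step_arm(
  steps=[
    [[0,0.05,0,0,0,0],[0,0,0,0,0,0],[0,0,0,0,0,0]],
  ],
)

```text
clock: 13.15
ee_pos: [0.5698, 0.1264, 0.1957]
orientation: [[0.477, 0.0, 0.879], [-0.879, -0.0, 0.477], [0.0, -1.0, 0.0]]
contact_force: [-1.2, -0.4, 4.1]
opening: 0.0059
```

step_arm(
  steps=[
    [[0,0.1,0,0,0,0],[0,0.1,0,0,0,0],[0,0,0,0,0,0]],
  ],
)

```text
clock: 13.45
ee_pos: [0.57, 0.1266, 0.1916]
orientation: [[0.477, 0.001, 0.879], [-0.879, 0.0, 0.477], [0.0, -1.0, 0.001]]
contact_force: [-0.3, -0.4, 4.7]
opening: 0.0055
```

step_arm(
  steps=[
    [[0,0.1,0,0,0,0],[0,0.05,0,0,0,0],[0,0,0,0,0,0]],
  ],
)

```text
clock: 13.75
ee_pos: [0.5704, 0.1269, 0.1893]
orientation: [[0.478, 0.002, 0.879], [-0.879, 0.001, 0.478], [0.0, -1.0, 0.002]]
contact_force: [1.5, 1.5, 5.7]
opening: 0.0056
```

step_arm(
  steps=[
    [[0,0.1,0,0,0,0],[0,0,0,0,0,0],[0,0,0,0,0,0]],
  ],
)

```text
clock: 14.05
ee_pos: [0.5702, 0.1264, 0.1874]
orientation: [[0.477, 0.002, 0.879], [-0.879, -0.0, 0.477], [0.001, -1.0, 0.002]]
contact_force: [0.2, -0.6, 5.5]
opening: 0.0061
```

step_arm(
  steps=[
    [[0,0.05,0,0,0,0],[0,0,0,0,0,0],[0,0,0,0,0,0]],
  ],
)

```text
clock: 14.35
ee_pos: [0.5702, 0.1264, 0.1864]
orientation: [[0.477, 0.002, 0.879], [-0.879, -0.0, 0.477], [0.001, -1.0, 0.002]]
contact_force: [-0.0, 1.4, 6.0]
opening: 0.0058
```

step_arm(
  steps=[
    [[0,0.05,0,0,0,0],[0,0,0,0,0,0],[0,0,0,0,0,0]],
  ],
)

```text
clock: 14.65
ee_pos: [0.5702, 0.1264, 0.1854]
orientation: [[0.477, 0.002, 0.879], [-0.879, -0.0, 0.477], [0.001, -1.0, 0.001]]
contact_force: [0.0, 0.4, 5.2]
opening: 0.0058
```

step_arm(
  steps=[
    [[0,0.04,0,0,0,0],[0,0,0,0,0,0],[0,0,0,0,0,0]],
  ],
)

```text
clock: 14.95
ee_pos: [0.5702, 0.1264, 0.1846]
orientation: [[0.477, 0.002, 0.879], [-0.879, -0.0, 0.477], [0.001, -1.0, 0.001]]
contact_force: [-1.0, 0.8, 6.2]
opening: 0.0059
```

```bash
python3 look.py l9 wrist,scene 30;  python3 - <<'E'
import cv2
w=cv2.imread("pics/l9_wrist.png"); cv2.imwrite("pics/l9c.png",cv2.resize(w[100:300,150:360],None,fx=3.75,fy=2.95,interpolation=cv2.INTER_CUBIC))
E
```

```text
14.95 [0.57018765 0.12635582 0.18464713] [-1.01  0.81  6.22] [ 0.025 -0.005 -0.001] 0.0059
scene origin 231 136 scale 9.333333333333334 tcp [261.23834925 166.30485917]
```

View pics/l9_scenez.png

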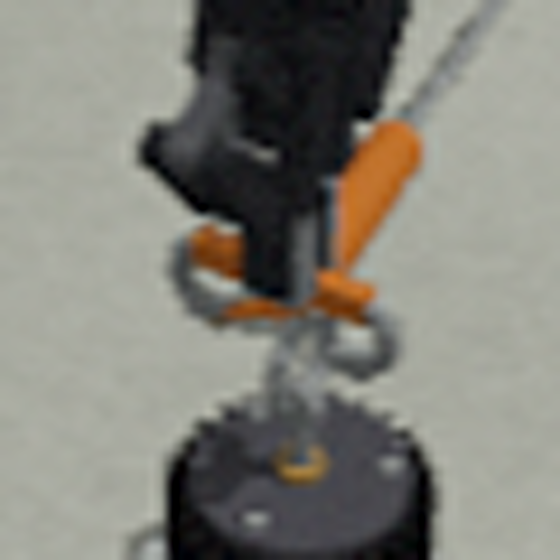

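View pics/l9c.png

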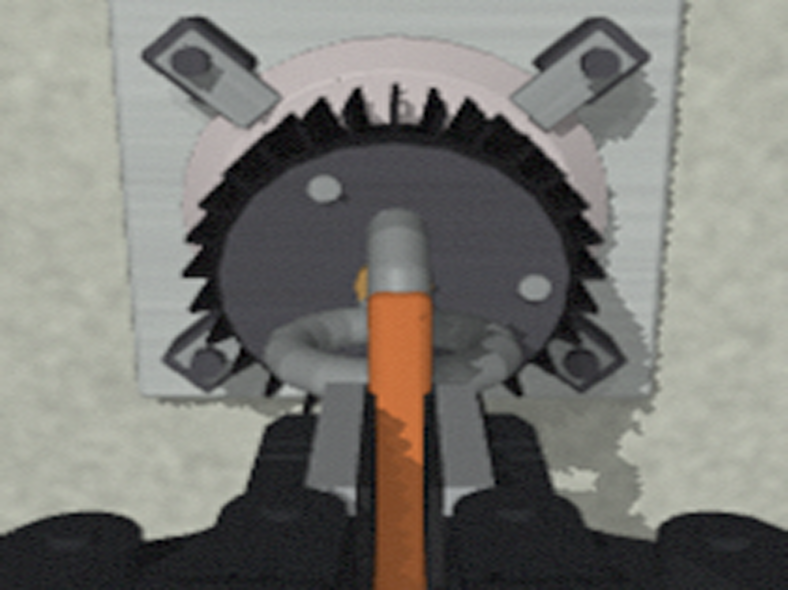

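step_arm(
  steps=[
    [[0,0.015,-0.05,0,0,0],[0,0,-0.05,0,0,0],[0,0,-0.05,0,0,0],[0,0,0,0,0,0]],
  ],
)

```text
clock: 15.45
ee_pos: [0.5672, 0.1247, 0.184]
orientation: [[0.477, 0.001, 0.879], [-0.879, -0.0, 0.477], [0.001, -1.0, 0.0]]
contact_force: [-0.7, -0.0, 4.8]
opening: 0.0059
```

step_arm(
  steps=[
    [[0,0,-0.05,0,0,0],[0,0,-0.05,0,0,0],[0,0,-0.05,0,0,0],[0,0,0,0,0,0]],
  ],
)

```text
clock: 15.85
ee_pos: [0.5634, 0.123, 0.1829]
orientation: [[0.477, -0.003, 0.879], [-0.879, -0.001, 0.477], [-0.0, -1.0, -0.003]]
contact_force: [-2.7, -2.2, 3.1]
opening: 0.0054
```

step_arm(
  steps=[
    [[0,0,-0.05,0,0,0],[0,0,-0.05,0,0,0],[0,0,-0.05,0,0,0],[0,0,0,0,0,0]],
  ],
)

```text
clock: 16.25
ee_pos: [0.5616, 0.1222, 0.1826]
orientation: [[0.477, -0.001, 0.879], [-0.879, 0.0, 0.477], [-0.001, -1.0, -0.001]]
contact_force: [0.0, 0.5, -1.5]
opening: 0.0056
```

step_arm(
  steps=[
    [[0,0,-0.05,0,0,0],[0,0,-0.05,0,0,0],[0,0,0,0,0,0]],
  ],
)

```text
clock: 16.55
ee_pos: [0.56, 0.1211, 0.1835]
orientation: [[0.477, 0.0, 0.879], [-0.879, -0.0, 0.477], [0.0, -1.0, -0.0]]
contact_force: [-0.2, -0.5, -0.9]
opening: 0.0053
```

step_arm(
  steps=[
    [[0,0,-0.05,0,0,0],[0,0,-0.05,0,0,0],[0,0,0,0,0,0]],
  ],
)

```text
clock: 16.85
ee_pos: [0.5582, 0.1201, 0.1836]
orientation: [[0.477, 0.0, 0.879], [-0.879, -0.0, 0.477], [0.0, -1.0, -0.0]]
contact_force: [0.4, 0.7, -1.3]
opening: 0.0057
```

```bash
python3 look.py l10 wrist,scene 30;  python3 - <<'E'
import cv2
w=cv2.imread("pics/l10_wrist.png"); cv2.imwrite("pics/l10c.png",cv2.resize(w[100:300,150:360],None,fx=3.75,fy=2.95,interpolation=cv2.INTER_CUBIC))
E
```

```text
16.85 [0.55820719 0.12012787 0.18363016] [ 0.38  0.73 -1.26] [ 0.014  0.004 -0.012] 0.0057
scene origin 226 134 scale 9.333333333333334 tcp [256.87137041 164.90247484]
```

View pics/l10_scenez.png

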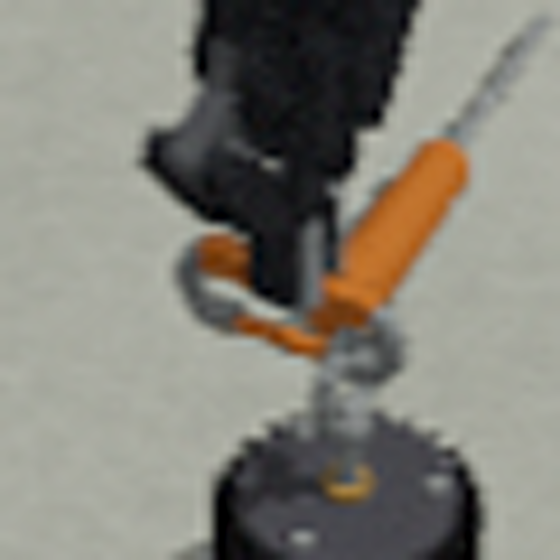

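View pics/l10c.png

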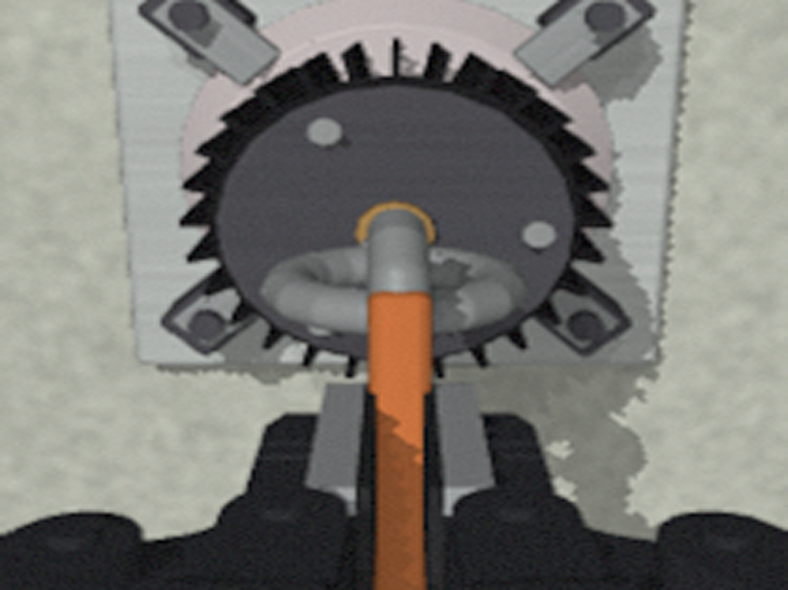

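step_arm(
  steps=[
    [[0,0,-0.05,0,0,0],[0,0,-0.05,0,0,0],[0,0,0,0,0,0]],
  ],
)

```text
clock: 17.25
ee_pos: [0.5565, 0.1192, 0.1836]
orientation: [[0.477, 0.0, 0.879], [-0.879, -0.0, 0.477], [0.0, -1.0, -0.0]]
contact_force: [-0.0, -0.2, -1.3]
opening: 0.0056
```

step_arm(
  steps=[
    [[0,-0.05,0,0,0,0],[0,0,0,0,0,0],[0,0,0,0,0,0]],
  ],
)

```text
clock: 17.55
ee_pos: [0.5566, 0.1192, 0.1847]
orientation: [[0.477, 0.0, 0.879], [-0.879, -0.0, 0.477], [0.0, -1.0, 0.0]]
contact_force: [0.2, 0.3, -1.1]
opening: 0.0057
```

step_arm(
  steps=[
    [[0,-0.05,0,0,0,0],[0,0,0,0,0,0],[0,0,0,0,0,0]],
  ],
)

```text
clock: 17.85
ee_pos: [0.5566, 0.1192, 0.1856]
orientation: [[0.477, 0.0, 0.879], [-0.879, -0.0, 0.477], [0.0, -1.0, 0.0]]
contact_force: [0.5, 0.1, -1.1]
opening: 0.0058
```

step_arm(
  steps=[
    [[0,-0.03,0,0,0,0],[0,0,0,0,0,0],[0,0,0,0,0,0]],
  ],
)

```text
clock: 18.15
ee_pos: [0.5565, 0.1192, 0.186]
orientation: [[0.477, -0.0, 0.879], [-0.879, -0.0, 0.477], [-0.0, -1.0, -0.0]]
contact_force: [0.5, 0.9, -2.2]
opening: 0.0058
```

Contact is starting; a little further up.

step_arm(
  steps=[
    [[0,-0.03,0,0,0,0],[0,0,0,0,0,0],[0,0,0,0,0,0]],
  ],
)

```text
clock: 18.45
ee_pos: [0.5564, 0.1193, 0.1863]
orientation: [[0.477, -0.001, 0.879], [-0.879, -0.0, 0.477], [-0.0, -1.0, -0.001]]
contact_force: [1.4, 0.2, -5.0]
opening: 0.006
```

step_arm(
  steps=[
    [[0,-0.03,0,0,0,0],[0,0,0,0,0,0],[0,0,0,0,0,0]],
  ],
)

```text
clock: 18.75
ee_pos: [0.5565, 0.1193, 0.1866]
orientation: [[0.477, -0.001, 0.879], [-0.879, 0.0, 0.477], [-0.0, -1.0, -0.001]]
contact_force: [3.0, 1.9, -8.2]
opening: 0.0058
```

step_arm(
  steps=[
    [[0,-0.03,0,0,0,0],[0,0,0,0,0,0],[0,0,0,0,0,0]],
  ],
)

```text
clock: 19.05
ee_pos: [0.5564, 0.1194, 0.1868]
orientation: [[0.477, -0.001, 0.879], [-0.879, 0.0, 0.477], [-0.001, -1.0, -0.001]]
contact_force: [3.7, 2.5, -12.7]
opening: 0.0056
```

step_arm(
  steps=[
    [[0,0,0,0,0,0],[0,0,0,0,0,0],[0,0.05,0,0,0,0],[0,0.05,0,0,0,0],[0,0,0,0,0,0]],
  ],
)

```text
clock: 19.55
ee_pos: [0.5565, 0.1193, 0.1866]
orientation: [[0.477, 0.0, 0.879], [-0.879, 0.0, 0.477], [0.0, -1.0, 0.0]]
contact_force: [2.0, 2.1, -9.4]
opening: 0.0058
```

step_arm(
  steps=[
    [[0,0.05,0,0,0,0],[0,0.05,0,0,0,0],[0,0,0,0,0,0],[0,0,0,0,0,0]],
  ],
)

```text
clock: 19.95
ee_pos: [0.557, 0.119, 0.1855]
orientation: [[0.477, 0.002, 0.879], [-0.879, -0.0, 0.477], [0.001, -1.0, 0.002]]
contact_force: [0.4, -0.3, -0.7]
opening: 0.0052
```

step_arm(
  steps=[
    [[0,0.05,0,0,0,0],[0,0,0,0,0,0],[0,0,0,0,0,0]],
  ],
)

```text
clock: 20.25
ee_pos: [0.5566, 0.1192, 0.1831]
orientation: [[0.477, 0.0, 0.879], [-0.879, -0.0, 0.477], [0.0, -1.0, 0.0]]
contact_force: [0.0, -0.1, -1.5]
opening: 0.0059
```

```bash
python3 look.py l11 scene 30
```

```text
20.25 [0.55659667 0.11916507 0.18310991] [ 0.02 -0.15 -1.53] [ 0.02 -0.    0.01] 0.0059
scene origin 226 134 scale 9.333333333333334 tcp [256.24860401 164.83770561]
```

View pics/l11_scenez.png

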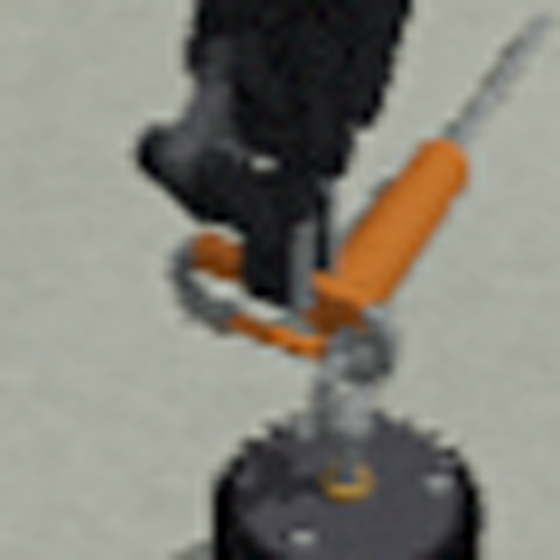

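step_arm(
  steps=[
    [[0,0.05,0,0,0,0],[0,0,0,0,0,0],[0,0,0,0,0,0]],
  ],
)

```text
clock: 20.6
ee_pos: [0.5565, 0.1192, 0.1818]
orientation: [[0.477, -0.0, 0.879], [-0.879, -0.0, 0.477], [-0.0, -1.0, -0.0]]
contact_force: [-0.1, -0.0, -0.9]
opening: 0.0058
```

step_arm(
  steps=[
    [[0,0.05,0,0,0,0],[0,0,0,0,0,0],[0,0,0,0,0,0]],
  ],
)

```text
clock: 20.9
ee_pos: [0.5565, 0.1192, 0.1809]
orientation: [[0.477, -0.0, 0.879], [-0.879, -0.0, 0.477], [0.0, -1.0, -0.0]]
contact_force: [0.1, -1.1, -1.2]
opening: 0.006
```

step_arm(
  steps=[
    [[0,0,0,0,0,0],[0,0,0,0,0,0],[0,0,0,0,0,0],[0,0,0,0,0,0],[0,0,0,0,0,0],[0,0,0,0,0,0]],
  ],
  hand=-0.2,
)

```text
clock: 21.5
ee_pos: [0.5566, 0.1192, 0.181]
orientation: [[0.477, 0.0, 0.879], [-0.879, -0.0, 0.477], [0.0, -1.0, 0.0]]
contact_force: [-0.7, -1.0, 0.7]
opening: 0.0344
```

```bash
python3 look.py l12 scene,wrist 30
```

```text
21.5 [0.55658336 0.11921717 0.18104242] [-0.71 -1.    0.72] [ 0.004  0.001 -0.036] 0.0344
scene origin 226 135 scale 9.333333333333334 tcp [256.26148794 165.39752607]
```

View pics/l12_scenez.png

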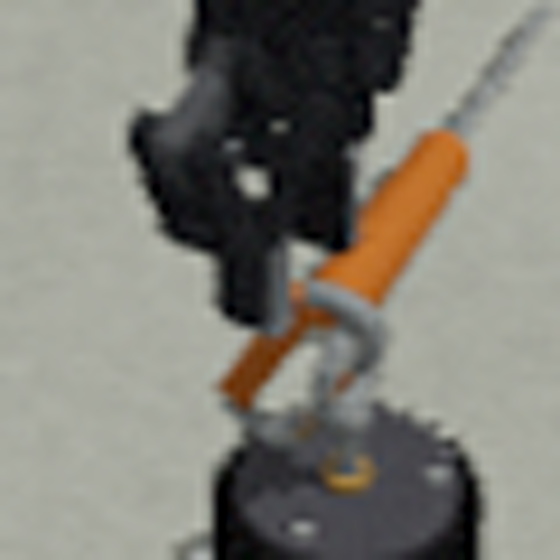

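View pics/l12_wrist.png

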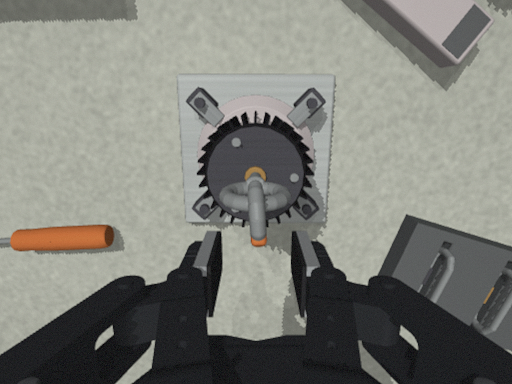

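Released; the hook hangs tail-down on the eye, free of the fingers. Now straight up and clear.

step_arm(
  steps=[
    [[0,-0.3,0,0,0,0],[0,-0.7,0,0,0,0],[0,-1,0,0,0,0],[0,-1,0,0,0,0],[0,-1,0,0,0,0],[0,-1,0,0,0,0],[0,0,-1,0,0,0],[0,0,-1,0,0,0],[0,0,-1,0,0,0],[0,0,0,0,0,0],[0,0,0,0,0,0],[0,0,0,0,0,0]],
  ],
)

```text
clock: 22.8
ee_pos: [0.5045, 0.0909, 0.2815]
orientation: [[0.478, 0.001, 0.879], [-0.879, 0.0, 0.478], [0.0, -1.0, 0.001]]
contact_force: [0.3, -0.4, 0.5]
opening: 0.0343
```

```bash
python3 look.py l13 scene,wrist 45; python3 - <<'E'
import cv2
f=cv2.imread("pics/l13_scene.png"); cv2.imwrite("pics/l13e.png",cv2.resize(f[150:210,225:305],None,fx=9,fy=9,interpolation=cv2.INTER_CUBIC))
w=cv2.imread("pics/l13_wrist.png"); cv2.imwrite("pics/l13w.png",cv2.resize(w[20:220,130:390],None,fx=3,fy=3,interpolation=cv2.INTER_CUBIC))
E
```

```text
22.8 [0.50448391 0.0908861  0.28153401] [ 0.28 -0.37  0.55] [0.011 0.016 0.002] 0.0343
scene origin 191 83 scale 6.222222222222222 tcp [236.01645647 128.71481316]
```

View pics/l13e.png

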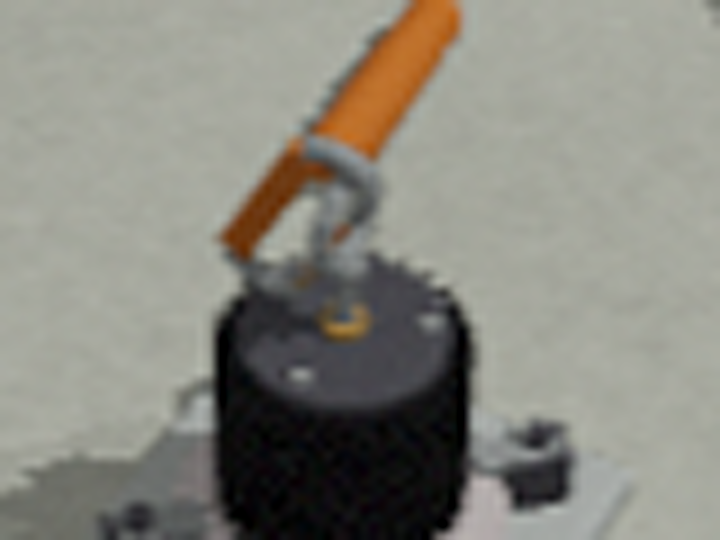

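View pics/l13w.png

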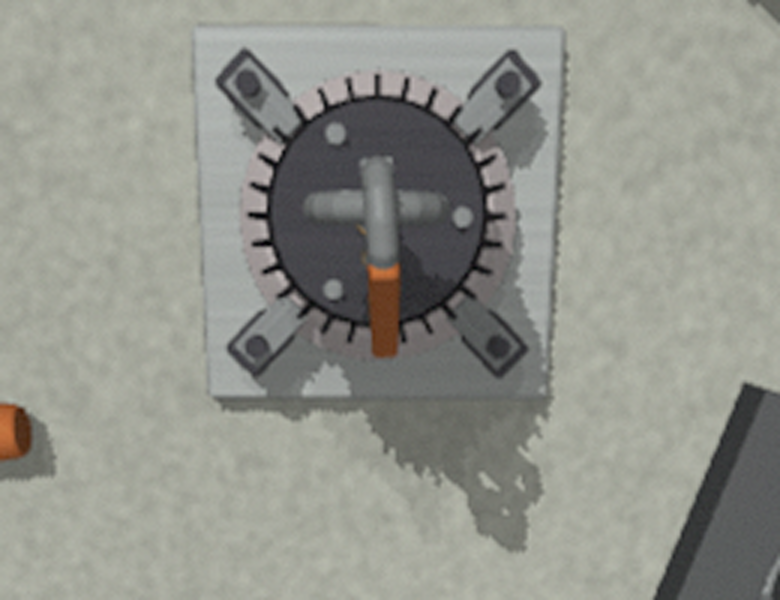

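View pics/l13_scene.png

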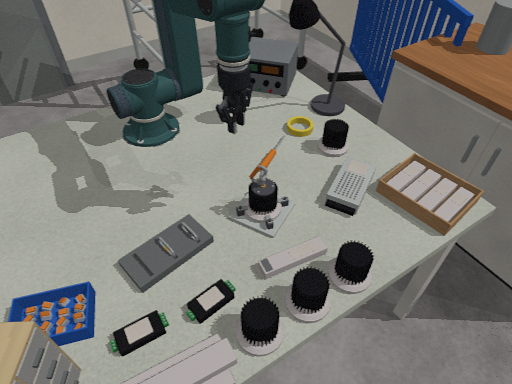

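```bash
python3 -c "
from station import manip; print(manip.finish_job())"
```

```text
the job is handed in; nothing more can be done
None
```

The hook is clipped onto the lamp's eye bolt and hanging there. I handed the job in at about 23 s of the 54 s allowed.

- **Clipping:** I took the hook from the end slot and felt for the eye in 0.5–1 mm steps. Contact came at a TCP height of about 0.198 m. The gate yielded at roughly 5–8 N over 14 mm. I then drew the hook 15.5 mm along, the gate force fell away, and the gate looked shut in the scene picture.
- **Tug:** The upward tug reached about 11 N net with the nose against the eye, and the hook held.
- **Release:** I lowered the hook slightly and opened the fingers. It tipped tail-down on the eye, then hung still between two pictures taken about 1.3 s apart. The arm moved clear, and the wrist force read near zero.
- **Surroundings:** Both links and the rest looked undisturbed in the last scene picture, judged by eye only.

Some checks were less certain:
- **Nose direction:** At first it was hard to tell at about 2 mm per pixel. I settled it by comparing the gate's centre with the hook's ends, and the clipping agreed.
- **Top and wrist cameras:** They disagreed by about 5 mm, so I used the wrist camera.
- **Opening reading:** With the 8 mm spine gripped it read only 5.5–6 mm. The grip never slipped visibly.
- **Gate after release:** The last pictures show it only partly, so that it is still shut rests on those glimpses and the tug.

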